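# Put the check weights in order on the weight board

## Task

Put the four steel check weights away in order of size on the white weight board: one standing upright in the middle of each black round pad, the biggest on the pad next to the upright end plate, then smaller and smaller towards the other end. Let go of them all at the end.

Things in the scene. Friction and masses are not known exactly. Their poses are not given: they have to be found in the camera images.
- weight_1: The biggest of four bright steel check weights: an upright cylinder 42 mm in diameter and 52 mm high with a narrower knob on top, 72 mm high in all, about 0.6 kg. It stands loose on the table. Origin: centre of its underside; z up.
- weight_2: The second biggest of four bright steel check weights: an upright cylinder 34 mm in diameter and 40 mm high with a narrower knob on top, 56 mm high in all, about 0.3 kg. It stands loose on the table. Origin: centre of its underside; z up.
- weight_3: The second smallest of four bright steel check weights: an upright cylinder 26 mm in diameter and 30 mm high with a narrower knob on top, 42 mm high in all, about 0.13 kg. It stands loose on the table. Origin: centre of its underside; z up.
- weight_4: The smallest of four bright steel check weights: an upright cylinder 18 mm in diameter and 20 mm high with a narrower knob on top, 29 mm high in all, about 0.05 kg. It stands loose on the table. Origin: centre of its underside; z up.
- pad_a: One of four equal flat black rubber discs, 56 mm in diameter, 3 mm thick, in a straight row 75 mm apart, fixed on a low white board (95 x 345 mm, 10 mm high) that lies on the table; this one lies at one end of the row, next to pad_b. The row runs along this body's y axis (pad_a lies towards +y). Origin: centre of its underside, on the board, 10 mm above the table; its top is 3 mm higher.
- pad_b: One of four equal flat black rubber discs, 56 mm in diameter, 3 mm thick, in a straight row 75 mm apart, fixed on a low white board (95 x 345 mm, 10 mm high) that lies on the table; this one lies between pad_a and pad_c. The row runs along this body's y axis (pad_a lies towards +y). Origin: centre of its underside, on the board, 10 mm above the table; its top is 3 mm higher.
- pad_c: One of four equal flat black rubber discs, 56 mm in diameter, 3 mm thick, in a straight row 75 mm apart, fixed on a low white board (95 x 345 mm, 10 mm high) that lies on the table; this one lies between pad_b and pad_d. The row runs along this body's y axis (pad_a lies towards +y). Origin: centre of its underside, on the board, 10 mm above the table; its top is 3 mm higher.
- pad_d: One of four equal flat black rubber discs, 56 mm in diameter, 3 mm thick, in a straight row 75 mm apart, fixed on a low white board (95 x 345 mm, 10 mm high) that lies on the table; this one lies at the other end of the row, next to pad_c. The row runs along this body's y axis (pad_a lies towards +y). Origin: centre of its underside, on the board, 10 mm above the table; its top is 3 mm higher.
- end_plate: Upright aluminium plate, 75 mm wide across the row, 6 mm thick, 45 mm high, on a foot 24 mm deep, fixed on one end of the white board, 43.5 mm beyond the middle of the last pad; it may be at either end. The board's other end has only two low dark thumb screws (6 mm high). Origin: centre of its underside, on the board.
Things that resemble listed ones, but are neither listed nor needed, are in the scene too. What is shaped like the weight_1 but yellow is not meant.

How it is judged:
By the outcome, as a careful person would: the job done as asked, in the order asked, and still so for the second after the job is handed in, with the robot touching nothing.
It also fails if it takes over 102 s, if anything falls off the work surface, if the arm or the gripper's body presses on something with over 40 N, if the wrist force passes 120 N, or if a joint passes its speed limit or range.

## Robot

A 7-joint arm with a two-finger parallel gripper is mounted at the origin on a cart in front of the work surface, level with it; the furniture and walls round the work are solid. World frame = base frame: x ahead of the robot, y to its left, z up, the work surface at z = 0. Lengths are in m, angles in rad, forces in N, time in s.
With the tool pointing down it reaches from about 0.425 to 0.875 m from the base axis. Payload 4.7 kg.
Tool frame: the origin (TCP) lies midway between the tips of the shut fingers; the grasp point (between the pads) lies 19 mm behind it; z points along the fingers, y is the line along which they close (so a half turn about z gives the same grasp; the last joint's range is limited). The gripper opens to 85 mm and grips with 20 to 120 N. Pads are 22 mm wide; open, the fingers measure 114 mm over their backs; the gripper's body (76 mm by 85 mm) begins 54 mm behind the grasp point. The pads swing forward as they close: fully open they stand 13 mm farther back than shut.
Start: joints at [-1.186, 0.321, -0.07, 1.45, 0.023, 1.371, -0.057], TCP at [0.236, 0.606, 0.206] pointing down, gripper open.
Joint ranges: [-2.86, 2.86], [-0.3, 2.09], [-1.38, 1.24], [0.06, 2.45], [-1.56, 4.7], [0.09, 2.05], [-2.69, 2.69]. Speed limits (rad/s): [2.57, 2.57, 3.14, 3.14, 3.14, 3.14, 3.14].

## Interface

Orientations are given as [roll, pitch, yaw] about the fixed x, y, z axes, in that order (R = Rz(yaw) Ry(pitch) Rx(roll)).
In Python, from plant import read_state, get_image, hand_in, trace, place_of gives the robot as it stands.
- The arm moves only by the tool arm_command, never from a script. Its argument "series" is a list of rows, each a list of 3 entries, a list of its own where there are three numbers: the shift along the tool's x, y, z in cm, then the turn about the tool's z in degrees, then the opening, from 0 (shut) to 1 (fully open). In form: [[[x, y, z], yaw, jaw], ...]. A call has 1 to 5 rows; each row shifts and turns the commanded pose from where the row before left it, along the tool's axes as they then stand; what a row does not reach is not made up. A row lasts 1/10 s, in which the tool goes at most 50 mm and 8.59 degrees, less where a joint would pass 70% of its speed; a pose out of reach is approached as far as the arm can. A call is refused whole if a number of a shift passes 5 or a number of a turn 8.59, either way. A call with a gripper value outside its range is refused whole. The fingers move at their own pace and stop on an object; "squeeze" is the grip in N (left out, the last holds). Time passes only in rows, so rows that do not move let the fingers close. It gives the time, the measured TCP pose, the force, the opening and the grip force at its end, in the units of the state.
- read_state(): the state, without advancing time (a new reading comes with each control period).
- get_image(name): name is "side" or "top" or "wrist"; returns a dict with "img" (480x640x3 uint8, blue, green, red), "fx", "fy", "cx", "cy" (pixels), "extrinsics" (4x4, takes a point from camera to world coordinates); the wrist camera has in their place "hand_eye" (4x4, takes a point from camera to tool coordinates, whose origin is the TCP and whose axes are the flange's). Camera axes: x right, y down, z forward; pixel columns grow to the right and rows downward; lengths in m; the calibration is good to about 2 mm. A picture is of the moment at which its call begins: read the wrist's pose just before it. There is no depth.
- hand_in(): hands the job in; it is judged then, once.
Trained networks look in a picture, given as the dict that the camera call returned (one of the last four; its "shot" number tells which), for a name from the list of things; names that differ only in an ending like _2 or _b are one class to them, and where a whole thing is asked for, a point or a joint stands for the part that bears it (a point fixed in the world has none). Each returns a list of dicts, best first, with "conf" (0 to 1); they miss things now and then, are a little off and sometimes report something else, mostly with a low value. They report only what shows in the picture. A call takes as long as a camera call. They do not tell look-alikes from the thing itself.
- trace(picture, label): "region" (480x640 bool, what is visible of it) and "pixel" ([column, row] in pixels, amid what is visible of it).
- place_of(picture, label): "pixel" ([column, row] in pixels: a listed point, or the origin of a listed thing).
The state is a dict: "t": time; "joints": joint angles; "dq": joint speeds; "tau": joint torques, N m; "eef_pos": TCP position; "orientation": TCP orientation; "wrist_force": force on the tool from outside, world axes, zero at the start; "moment": the same for the moment, N m; "width": finger opening in m; "grip_force": force on a finger pad.
Only numpy, scipy, OpenCV 4.12 (cv2) and the standard library are available. Lean on these libraries where they do the work, as an engineer would, in place of code of your own. Each camera call takes 0.05 s, during which the arm holds its last target. There are 200 camera calls.

## Working session

There is one attempt and no reset: what is moved stays moved. The work goes in short steps, Python scripts to look and compute and a tool call to move; the robot and the scene stay as the last step left them, time stands still between calls to the robot, and variables do not carry over. Pictures are saved under pics/ and viewed, at most 15 in all, crops included, and the job is handed in when it is done.

Besides the shell and the picture viewer there is one more tool, called after "Call:" as a command line: name --argument value ..., lists and objects as JSON in quotes. arm_command: Moves the arm, as the interface text tells. Its arguments: {"type":"object","properties":{"series":{"type":"array"},"squeeze":{"type":"number"}},"required":["series"]}

```bash
mkdir -p pics
cat > h.py <<'E'
import numpy as np, cv2
from scipy.spatial.transform import Rotation as Ro
from plant import *
def tool():
    s=read_state(); T=np.eye(4); T[:3,:3]=Ro.from_euler('xyz',s['orientation']).as_matrix(); T[:3,3]=s['eef_pos']; return T,s
def cam(n):
    T,s=tool(); p=get_image(n)
    p['T']=np.array(p['extrinsics']) if n!='wrist' else T@np.array(p['hand_eye'])
    return p
def ray(p,px):
    d=p['T'][:3,:3]@np.array([(px[0]-p['cx'])/p['fx'],(px[1]-p['cy'])/p['fy'],1]); return p['T'][:3,3],d/np.linalg.norm(d)
def onz(p,px,z):
    o,d=ray(p,px); return o+d*(z-o[2])/d[2]
def tri(obs):
    A=np.zeros((3,3));b=np.zeros(3)
    for p,px in obs:
        o,d=ray(p,px);M=np.eye(3)-np.outer(d,d);A+=M;b+=M@o
    return np.linalg.solve(A,b)
def proj(p,X):
    c=np.linalg.inv(p['T'])@np.append(X,1); return [p['fx']*c[0]/c[2]+p['cx'],p['fy']*c[1]/c[2]+p['cy']]
E
python3 - <<'E'
from h import *
np.set_printoptions(precision=3,suppress=True)
print(read_state())
for n in ['top','side','wrist']:
    p=cam(n); cv2.imwrite(f'pics/{n}0.png',p['img']); print(n,p['T'][:3,3])
    if n=='wrist': print(np.array(p['hand_eye']),p['fx'])
    for l in ['weight_1','pad_a','end_plate']:
        for r in place_of(p,l): print(l,np.round(r['conf'],2),np.round(r['pixel'],1),onz(p,r['pixel'],0 if l[0]=='w' else .01))
E
```

```text
{'t': 0.0, 'joints': array([-1.186,  0.322, -0.07 ,  1.452,  0.023,  1.371, -0.057]), 'dq': array([-0.001, -0.   , -0.001,  0.001,  0.   ,  0.   ,  0.001]), 'tau': array([ -0.   , -49.357,  -0.382, -31.434,   0.013,   0.011,  -0.   ]), 'eef_pos': array([0.235, 0.605, 0.205]), 'orientation': array([-3.14 ,  0.   ,  2.771]), 'wrist_force': array([-0.557,  0.274,  0.203]), 'moment': array([ 0.001,  0.018, -0.004]), 'grip_force': 0.0, 'width': 0.08557118151083634}
top [ 0.352 -0.004  1.289]
weight_1 0.91 [360.  284.2] [ 0.459 -0.095  0.   ]
weight_1 0.65 [459.8 244.1] [ 0.541 -0.309  0.   ]
weight_1 0.62 [266.1 296.2] [0.437 0.103 0.   ]
weight_1 0.55 [162.4 267.5] [0.5   0.322 0.   ]
pad_a 0.98 [351.8 193.2] [ 0.653 -0.081  0.01 ]
pad_a 0.91 [287.9 208.2] [0.622 0.055 0.01 ]
pad_a 0.81 [322.8 202.5] [ 0.634 -0.019  0.01 ]
pad_a 0.56 [253.2 214.1] [0.611 0.129 0.01 ]
pad_a 0.4 [231.8 215.5] [0.608 0.175 0.01 ]
end_plate 0.65 [232.  217.7] [0.603 0.174 0.01 ]
side [0.349 0.79  0.44 ]
weight_1 0.84 [308.  373.1] [0.493 0.32  0.   ]
weight_1 0.57 [374.3 248.3] [ 0.463 -0.089  0.   ]
weight_1 0.57 [369.3 300.5] [0.44  0.117 0.   ]
weight_1 0.4 [356.4 208.8] [ 0.543 -0.305  0.   ]
pad_a 0.6 [282.2 245.1] [ 0.653 -0.035  0.01 ]
pad_a 0.53 [278.2 263.9] [0.633 0.047 0.01 ]
pad_a 0.49 [289.  239.3] [ 0.648 -0.066  0.01 ]
end_plate 0.66 [267.4 298.7] [0.609 0.17  0.01 ]
end_plate 0.66 [279.3 265. ] [0.629 0.051 0.01 ]
wrist [0.162 0.634 0.374]
[[ 0.001 -0.95  -0.312  0.079]
 [ 1.     0.001  0.001 -0.   ]
 [-0.001 -0.312  0.95  -0.168]
 [ 0.     0.     0.     1.   ]] 375.05624535773563
```

View pics/top0.png

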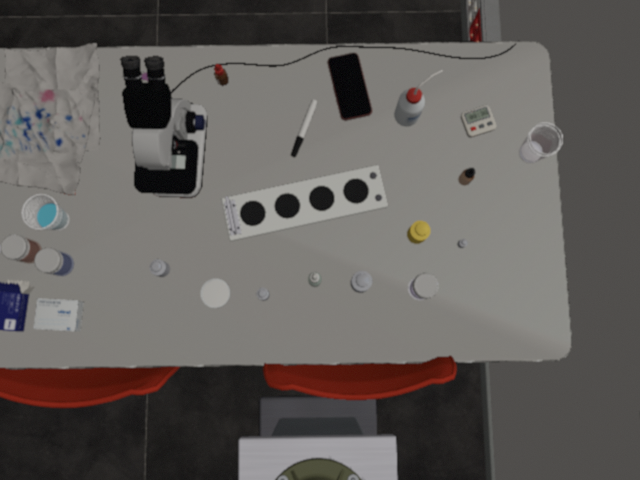

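View pics/side0.png

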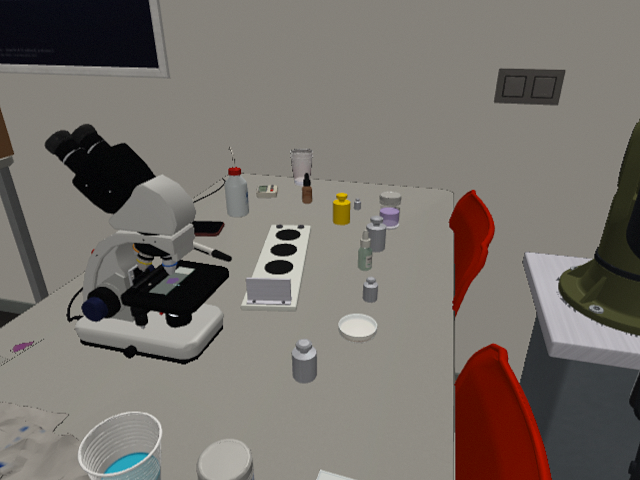

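The steel weights, by size in the side view (top pixel / side pixel):
- weight_1: (361,282) / (375,235).
- weight_2: (159,268) / (304,362).
- weight_3: (264,294) / (370,290).
- weight_4: (462,243) / (357,204).

The yellow one at (420,231) and the bottles at (315,279) and (468,176) are not meant. The end plate is at the left (+y) end of the board, (230,215). I'll measure by two views and confirm with a crop.

Run:
```python
from h import *
np.set_printoptions(precision=4,suppress=True)
P={n:cam(n) for n in ['top','side']}
W={1:((361,282),(375,235)),2:((159,268),(304,362)),3:((264,294),(370,290)),4:((462,243),(357,204))}
tr={n:trace(P[n],'weight_1') for n in P}; pl={n:place_of(P[n],'weight_1') for n in P}
near=lambda L,q:min(L,key=lambda r:np.hypot(*(np.array(r['pixel'])-q)))
for k,(a,b) in W.items():
    o=[]
    for n,q in (('top',a),('side',b)):
        r=near(tr[n],q); rg=r['region']; ys,xs=np.nonzero(rg); f=near(pl[n],q)
        print(k,n,'trace',np.round(r['pixel']),rg.sum(),'h',np.ptp(ys)+1,'w',np.ptp(xs)+1,'origin',np.round(f['pixel'],1))
        o.append((P[n],f['pixel']))
        if n=='side':
            X=onz(P[n],((xs.min()+xs.max())/2,ys.max()),0); d=np.linalg.norm(X-P[n]['T'][:3,3]); print('   width mm ~',(np.ptp(xs)+1)*d/P[n]['fx']*1000)
    print('  XYZ',tri(o))
pads=[(253,213),(288,206),(322,198),(356,190)]
g=cv2.cvtColor(P['top']['img'],cv2.COLOR_BGR2GRAY)
n_,lab,st,ce=cv2.connectedComponentsWithStats((g<70).astype('uint8'))
for q in pads:
    i=lab[q[1],q[0]]; print('pad',ce[i],st[i][4],onz(P['top'],ce[i],.013))
gs=cv2.cvtColor(P['side']['img'],cv2.COLOR_BGR2GRAY)
_,labs,ss,cs=cv2.connectedComponentsWithStats((gs<70).astype('uint8'))
for q,t in (((288,234),3),((284,249),2),((279,267),1)):
    i=labs[q[1],q[0]];j=lab[pads[t][1],pads[t][0]]; print('tri pad',t,ss[i][4],tri([(P['top'],ce[j]),(P['side'],cs[i])]))
s=P['side']['img'][180:400,220:460]; t=P['top']['img'][165:320,130:490]
s=cv2.resize(s,None,fx=2.2,fy=2.2,interpolation=3); t=cv2.resize(t,None,fx=2.2,fy=2.2,interpolation=3)
cv2.imwrite('pics/c1.png',s)
T,_=tool(); print(T[:3,:3])
for n in P: print(n, proj(P[n],T[:3,3]))
```

```text
1 top trace [359. 281.] 380 h 23 w 21 origin [359.2 282.6]
1 side trace [375. 233.] 559 h 37 w 20 origin [377.3 249.2]
   width mm ~ 42.62204959128714
  XYZ [ 0.4597 -0.0935 -0.0037]
2 top trace [162. 266.] 268 h 17 w 21 origin [161.9 269.3]
2 side trace [305. 361.] 965 h 45 w 25 origin [306.6 372.4]
   width mm ~ 35.33066448751058
  XYZ [0.4952 0.3221 0.0031]
3 top trace [359. 281.] 380 h 23 w 21 origin [262.1 296.5]
3 side trace [369. 291.] 349 h 26 w 17 origin [369.2 300.6]
   width mm ~ 29.97273459360327
  XYZ [ 0.4386  0.112  -0.0033]
4 top trace [417. 233.] 432 h 24 w 24 origin [462.3 244.3]
4 side trace [356. 201.] 67 h 11 w 7 origin [354.9 205.4]
   width mm ~ 18.310842271222945
  XYZ [ 0.5442 -0.3125  0.006 ]
pad [252.351  212.8124] 453 [0.6128 0.1308 0.013 ]
pad [286.8248 205.3592] 451 [0.6279 0.0576 0.013 ]
pad [321.2752 198.    ] 447 [ 0.6428 -0.0159  0.013 ]
pad [355.5202 190.5336] 446 [ 0.658  -0.0893  0.013 ]
tri pad 3 198 [ 0.6589 -0.0895  0.0099]
tri pad 2 248 [ 0.6435 -0.016   0.0099]
tri pad 1 308 [0.6285 0.0577 0.0101]
[[-0.9321  0.3623  0.0001]
 [ 0.3623  0.9321  0.0001]
 [-0.      0.0001 -1.    ]]
top [np.float64(-37.23244662824982), np.float64(410.3527863595665)]
side [np.float64(622.2964499625907), np.float64(519.0610117497824)]
```

View pics/c1.png

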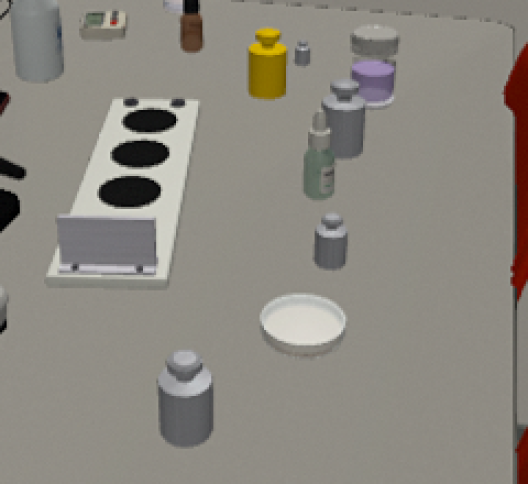

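Confirmed: the crop shows four steel weights and the yellow one excluded. The end plate stands at the +y end. I'll move over weight_2 and turn so that the jaws close across the row.

Call:
arm_command --series '[[[-4.3,-2.1,0],0,1],[[-4.3,-2.1,0],0,1],[[-4.3,-2.1,0],0,1],[[-4.3,-2.1,0],0,1],[[-4.3,-2.1,0],0,1]]' --squeeze 50

```text
t: 1.4
eef_pos: [0.3991, 0.4285, 0.2067]
orientation: [3.141, 0.0, 2.771]
wrist_force: [0.5, 1.4, -0.2]
width: 0.0857
grip_force: 0.0
```

Call:
arm_command --series '[[[-4.3,-2.1,0],0,1],[[-4.3,-2.1,0],0,1],[[-4.3,-2.1,0],0,1],[[0,0,0],8.5,1],[[0,0,0],8.5,1]]'

```text
t: 1.9
eef_pos: [0.4969, 0.3223, 0.2066]
orientation: [3.141, 0.0, 2.463]
wrist_force: [-0.6, 0.2, -0.4]
width: 0.0852
grip_force: 0.0
```

Call:
arm_command --series '[[[0,0,0],8.5,1],[[0,0,0],8.5,1],[[0,0,0],8.5,1],[[0,0,0],8.5,1],[[0,0,0],6.2,1]]'

```text
t: 2.4
eef_pos: [0.4953, 0.3246, 0.2065]
orientation: [3.141, -0.0, 1.767]
wrist_force: [0.7, -0.3, 1.3]
width: 0.0855
grip_force: 0.0
```

Call:
arm_command --series '[[[0,0,0],0,1],[[0,0,0],0,1]]'

```text
t: 2.6
eef_pos: [0.4953, 0.3247, 0.2065]
orientation: [3.141, -0.0, 1.775]
wrist_force: [0.9, 0.6, -0.5]
width: 0.0858
grip_force: 0.0
```

```bash
cat >> h.py <<'E'
def look(fn,est,labels=('weight_1',)):
    """wrist picture; report detections nearest the estimate + offset from TCP in tool cm"""
    p=cam('wrist'); T,s=tool(); im=p['img'].copy()
    for l in labels:
        z=0 if l[0]=='w' else .01
        for r in place_of(p,l):
            X=onz(p,r['pixel'],z); 
            if np.hypot(*(X-est)[:2])>.09: continue
            e=T[:3,:3].T@(X-T[:3,3])*100
            print(l,round(float(r['conf']),2),np.round(r['pixel']),'world',np.round(X,4),'tool cm',np.round(e,2))
            cv2.drawMarker(im,tuple(int(v) for v in r['pixel']),(0,0,255))
        for r in trace(p,l):
            X=onz(p,r['pixel'],z)
            if np.hypot(*(X-est)[:2])<.12: ys,xs=np.nonzero(r['region']); print(' trace',round(float(r['conf']),2),'cols',xs.min(),xs.max(),'rows',ys.min(),ys.max())
    cv2.imwrite(fn,im); return p
E
python3 - <<'E'
from h import *
look('pics/w2.png',np.array([.495,.322,0]))
E
```

```text
weight_1 0.6 [325. 204.] world [0.4992 0.3211 0.    ] tool cm [-0.43  0.32 20.65]
 trace 0.9 cols 306 342 rows 187 230
```

View pics/w2.png

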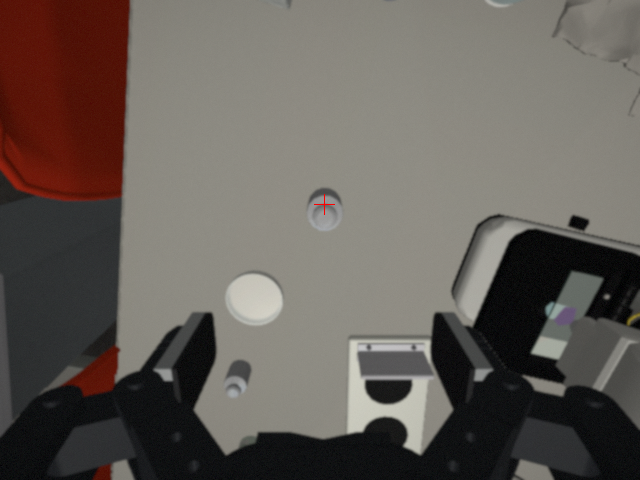

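Weight_2 shows alone at (324,207). The dish at (254,298) and the board are clear of it, so I'll go down and grip.

Call:
arm_command --series '[[[-0.3,0.3,4],0,1],[[0,0,4.5],0,1],[[0,0,4.5],0,1],[[0,0,4],0,1],[[0,0,2.8],0,1]]'

```text
t: 3.25
eef_pos: [0.4974, 0.3212, 0.0054]
orientation: [-3.139, 0.001, 1.774]
wrist_force: [0.3, 0.1, -0.3]
width: 0.0854
grip_force: 0.0
```

Call:
arm_command --series '[[[0,0,0],0,1],[[0,0,0],0,0],[[0,0,0],0,0],[[0,0,0],0,0],[[0,0,0],0,0]]'

```text
t: 3.75
eef_pos: [0.4993, 0.3231, 0.0105]
orientation: [3.14, -0.002, 1.773]
wrist_force: [-3.5, -0.9, 9.4]
width: 0.0309
grip_force: 49.0
```

Call:
arm_command --series '[[[0,0,0],0,0],[[0,0,0],0,0],[[0,0,0],0,0]]'

```text
t: 4.05
eef_pos: [0.4994, 0.3232, 0.0107]
orientation: [3.14, -0.002, 1.773]
wrist_force: [-3.5, -0.7, 7.0]
width: 0.0304
grip_force: 48.9
```

Run:
```python
from h import *
p=cam('wrist');s=cam('side')
a=cv2.resize(p['img'][150:480,120:520],None,fx=1.2,fy=1.2); b=cv2.resize(s['img'][260:420,220:400],(445,396))
cv2.imwrite('pics/g2.png',np.hstack([a[:,:300+50],b]))
```

```text
(no output)
```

View pics/g2.png

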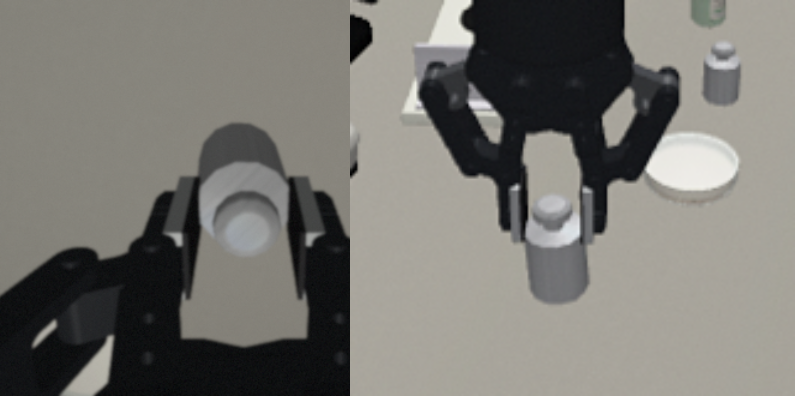

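The pads hold only the weight's shoulder, since they sit farther back than expected at this opening. I'll open, go about 12 mm lower and grip again.

Call:
arm_command --series '[[[0,0,0],0,0.8],[[0,0,0],0,0.8],[[0,0,0.4],0,0.8],[[0,0,0.4],0,0.8],[[0,0,0.4],0,0.8]]'

```text
t: 4.65
eef_pos: [0.4987, 0.3221, -0.0042]
orientation: [-3.141, 0.0, 1.772]
wrist_force: [0.1, -0.4, -0.2]
width: 0.0683
grip_force: 0.0
```

Call:
arm_command --series '[[[0,0,0],0,0.8],[[0,0,0],0,0.2],[[0,0,0],0,0.2],[[0,0,0],0,0.2],[[0,0,0],0,0.2]]'

```text
t: 5.15
eef_pos: [0.4989, 0.3225, -0.0032]
orientation: [3.141, -0.0, 1.773]
wrist_force: [-0.6, -0.5, 2.5]
width: 0.0317
grip_force: 50.3
```

Call:
arm_command --series '[[[0,0,0],0,0.2],[[0,0,0],0,0.2]]'

```text
t: 5.35
eef_pos: [0.4989, 0.3225, -0.0032]
orientation: [3.141, -0.0, 1.773]
wrist_force: [-1.5, -1.3, 3.2]
width: 0.032
grip_force: 50.4
```

Run:
```python
from h import *
s=cam('side')
cv2.imwrite('pics/g2b.png',cv2.resize(s['img'][270:410,230:390],None,fx=3,fy=3))
```

```text
(no output)
```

View pics/g2b.png

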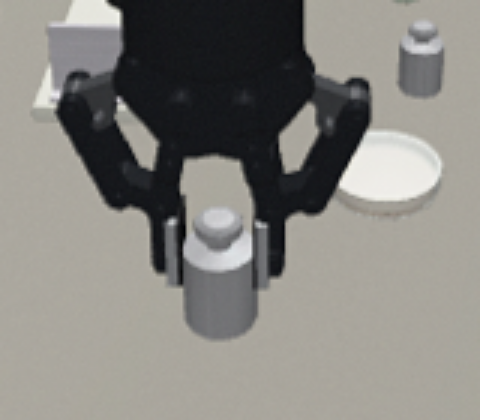

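The pads now reach down the cylinder side, so I'll lift and carry it along the row to the second pad.

Call:
arm_command --series '[[[0,0,-1],0,0.2],[[0,0,-2.5],0,0.2],[[0,0,-4],0,0.2],[[0,0,-4],0,0.2],[[0,0,-1.5],0,0.2]]'

```text
t: 5.9
eef_pos: [0.5011, 0.3234, 0.1308]
orientation: [3.135, -0.003, 1.772]
wrist_force: [1.1, 0.3, -1.8]
width: 0.032
grip_force: 50.3
```

Call:
arm_command --series '[[[-3,0,0],0,0.2],[[-4.5,0,0],0,0.2],[[-4.5,0,0],0,0.2],[[-4.5,0,0],0,0.2],[[-4.5,0,0],0,0.2]]'

```text
t: 6.4
eef_pos: [0.5403, 0.1145, 0.1253]
orientation: [-3.14, 0.0, 1.773]
wrist_force: [1.0, -0.2, -2.4]
width: 0.032
grip_force: 50.2
```

Call:
arm_command --series '[[[-4.5,0,0],0,0.2],[[-3,0,0],0,0.2],[[0,3,0],0,0.2],[[0,2,0],0,0.2],[[0,0,0],0,0.2]]'

```text
t: 6.9
eef_pos: [0.6064, 0.0535, 0.125]
orientation: [-3.141, 0.001, 1.773]
wrist_force: [-0.4, -0.1, -2.9]
width: 0.0318
grip_force: 50.6
```

Run:
```python
from h import *
p=cam('wrist');T,s=tool(); print(s['eef_pos'],s['width'],s['grip_force'],s['wrist_force'])
cv2.imwrite('pics/h2.png',p['img'])
for n in ['wrist','top','side']:
    p=cam(n)
    for l in ('weight_1','pad_a'):
        for r in place_of(p,l):print(n,l,round(float(r['conf']),2),np.round(r['pixel']),np.round(onz(p,r['pixel'],.013 if l[0]=='p' else .119),4))
```

```text
[0.60477353 0.05308264 0.12489674] 0.03189092014075396 50.579164730406774 [-0.75396087 -0.13159989 -3.10944601]
wrist weight_1 0.89 [136. 346.] [ 0.5151 -0.0034  0.119 ]
wrist weight_1 0.88 [120. 109.] [0.5024 0.1165 0.119 ]
wrist weight_1 0.62 [322. 290.] [0.6065 0.0496 0.119 ]
wrist pad_a 0.8 [351. 227.] [0.6276 0.0564 0.013 ]
wrist pad_a 0.67 [352. 388.] [ 0.6616 -0.0898  0.013 ]
wrist pad_a 0.64 [358. 128.] [0.6159 0.1292 0.013 ]
top weight_1 0.91 [358. 279.] [ 0.4583 -0.0822  0.119 ]
top weight_1 0.86 [416. 235.] [ 0.5431 -0.1971  0.119 ]
top weight_1 0.57 [460. 246.] [ 0.5199 -0.2814  0.119 ]
top pad_a 0.79 [356. 191.] [ 0.6565 -0.0909  0.013 ]
side weight_1 0.97 [292. 210.] [0.6071 0.0272 0.119 ]
side weight_1 0.67 [377. 246.] [0.4295 0.1413 0.119 ]
side weight_1 0.63 [356. 208.] [ 0.4923 -0.0122  0.119 ]
side weight_1 0.62 [343. 220.] [0.5039 0.0493 0.119 ]
side weight_1 0.58 [371. 300.] [0.4133 0.297  0.119 ]
side pad_a 0.87 [278. 265.] [0.6288 0.0573 0.013 ]
side pad_a 0.73 [284. 246.] [ 0.6463 -0.0266  0.013 ]
side pad_a 0.72 [288. 236.] [ 0.653  -0.0726  0.013 ]
```

View pics/h2.png

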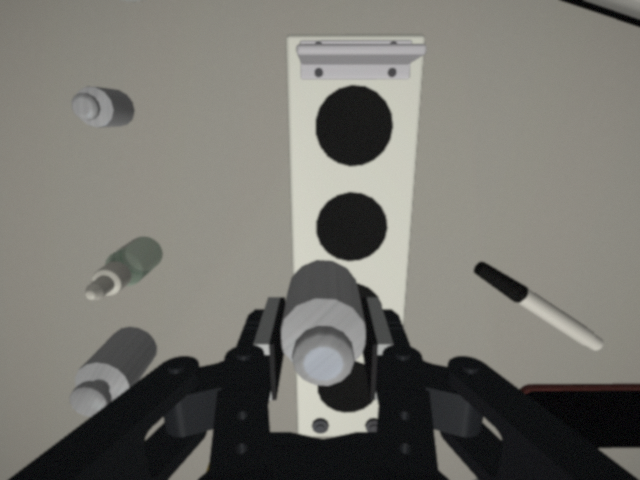

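Run:
```python
from h import *
p=cam('wrist');T,s=tool(); X=onz(p,(322.5,261.5),.128)
print(X, T[:3,:3].T@(X-T[:3,3])*100)
for q in [(351,227),(358,128)]:
  Y=onz(p,q,.013);print(Y,T[:3,:3].T@(Y-T[:3,3])*100)
g=cv2.cvtColor(p['img'],cv2.COLOR_BGR2GRAY);_,lab,st,ce=cv2.connectedComponentsWithStats((g<60).astype('uint8'))
for q in [(355,125),(351,226)]:
  c=ce[lab[q[1],q[0]]];Y=onz(p,c,.013);print('blob',c,Y,T[:3,:3].T@(Y-T[:3,3])*100)
```

```text
[0.60292287 0.06739438 0.128     ] [ 1.43966652  0.10142695 -0.13746988]
[0.62780106 0.05631949 0.013     ] [-0.14599052  2.31249877 11.36307913]
[0.61614341 0.1294282  0.013     ] [ 7.25020018  2.63530224 11.3645709 ]
blob [355.6010168  125.28448276] [0.61402924 0.13089744 0.013     ] [ 7.4365081   2.457614   11.36453776]
blob [353.14440639 225.75028539] [0.62921096 0.05764272 0.013     ] [-0.04460152  2.47714347 11.36316055]
```

Call:
arm_command --series '[[[0.2,2.35,0],0,0.2],[[0,0,3],0,0.2],[[0,0,4],0,0.2],[[0,0,2.5],0,0.2],[[0,0,1],0,0.2]]'

```text
t: 7.95
eef_pos: [0.6251, 0.0596, 0.0182]
orientation: [-3.136, -0.0, 1.773]
wrist_force: [0.5, -1.1, -1.6]
width: 0.0322
grip_force: 50.7
```

Call:
arm_command --series '[[[0,0,0.5],0,0.2],[[0,0,0.2],0,0.2],[[0,0,0.1],0,0.2],[[0,0,0],0,0.2]]'

```text
t: 8.35
eef_pos: [0.6286, 0.0599, 0.0148]
orientation: [3.139, -0.0, 1.772]
wrist_force: [-0.1, -0.6, -2.3]
width: 0.0317
grip_force: 50.7
```

Call:
arm_command --series '[[[0,0,0.2],0,0.2],[[0,0,0.1],0,0.2],[[0,0,0.1],0,0.2],[[0,0,0],0,0.2]]'

```text
t: 8.75
eef_pos: [0.6277, 0.0598, 0.0099]
orientation: [3.141, -0.0, 1.773]
wrist_force: [-1.1, 0.7, -0.1]
width: 0.0321
grip_force: 51.0
```

Call:
arm_command --series '[[[0,0,0],0,0.6],[[0,0,0],0,0.6],[[0,0,0],0,0.6],[[0,0,-1],0,0.7],[[0,0,-3],0,0.9]]'

```text
t: 9.25
eef_pos: [0.6251, 0.0595, 0.0474]
orientation: [-3.136, 0.0, 1.773]
wrist_force: [0.4, 0.1, -0.5]
width: 0.0727
grip_force: 0.0
```

Call:
arm_command --series '[[[0,0,-4],0,1],[[-1,-2,-4.5],0,1],[[-2,-3,-3],0,1],[[-3,-4,0],0,1],[[-3,-4,0],0,1]]'

```text
t: 9.75
eef_pos: [0.5184, -0.0556, 0.1664]
orientation: [3.138, 0.0, 1.773]
wrist_force: [1.3, -1.0, -0.3]
width: 0.0851
grip_force: 0.0
```

Call:
arm_command --series '[[[-2.6,-4,0],0,1],[[0,-2.5,0],0,1],[[0,0,0],0,1],[[0,0,0],0,1]]'

```text
t: 10.15
eef_pos: [0.4604, -0.0927, 0.1652]
orientation: [3.139, -0.001, 1.772]
wrist_force: [0.5, 0.7, 0.5]
width: 0.0854
grip_force: 0.0
```

Run:
```python
from h import *
p=look('pics/w1.png',np.array([.46,-.0935,0]))
X=np.array([.628,.0576,.013]); print(read_state()['eef_pos'],p['cy'],'pad proj',proj(p,X))
for r in place_of(p,'weight_1'): print(np.round(r['pixel']),round(float(r['conf']),2),np.round(onz(p,r['pixel'],.013),4))
```

```text
weight_1 0.62 [324. 213.] world [ 0.4636 -0.0953  0.    ] tool cm [-0.35  0.17 16.51]
 trace 0.85 cols 297 350 rows 191 254
[ 0.46088789 -0.09218339  0.16455682] 241.18336760286266 pad proj [np.float64(568.6860689006555), np.float64(72.13185754605936)]
[355. 416.] 0.87 [ 0.5395 -0.3017  0.013 ]
[399. 346.] 0.78 [ 0.5624 -0.2091  0.013 ]
[569.  68.] 0.75 [0.6272 0.0604 0.013 ]
[324. 213.] 0.62 [ 0.4629 -0.0922  0.013 ]
```

View pics/w1.png

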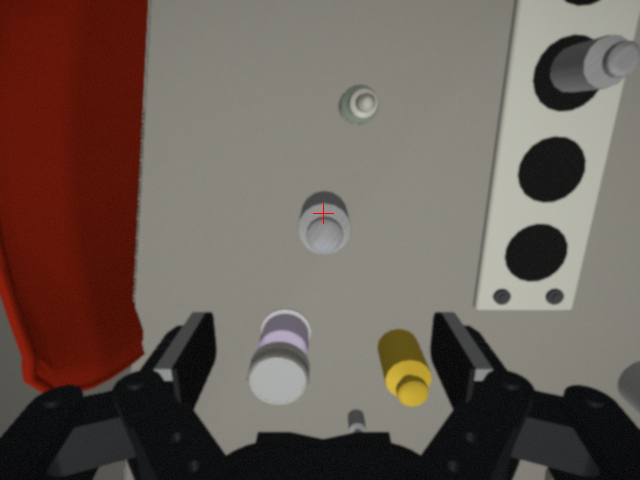

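Weight_2 stands on the second pad at (569,68), within 3 mm of its centre. Next is weight_1, the steel one at (323,220). The yellow one at (405,370) is not meant.

Call:
arm_command --series '[[[-0.3,0.15,3.5],0,1],[[0,0,4.4],0,1],[[0,0,4],0,1],[[0,0,2.5],0,1],[[0,0,1.5],0,1]]'

```text
t: 10.85
eef_pos: [0.4606, -0.0951, 0.0025]
orientation: [-3.137, 0.0, 1.774]
wrist_force: [0.4, -0.8, -0.4]
width: 0.0853
grip_force: 0.0
```

Call:
arm_command --series '[[[0,0,0],0,1],[[0,0,0],0,0.2],[[0,0,0],0,0.2],[[0,0,0],0,0.2],[[0,0,0],0,0.2]]' --squeeze 70

```text
t: 11.35
eef_pos: [0.4625, -0.0956, 0.0067]
orientation: [3.14, -0.0, 1.772]
wrist_force: [-3.6, -0.7, 8.1]
width: 0.0396
grip_force: 69.9
```

Call:
arm_command --series '[[[0,0,0],0,0.2],[[0,0,0],0,0.2]]'

```text
t: 11.55
eef_pos: [0.4626, -0.0956, 0.0067]
orientation: [3.14, -0.0, 1.772]
wrist_force: [-2.9, -0.3, 6.5]
width: 0.0395
grip_force: 69.9
```

Call:
arm_command --series '[[[0,0,-0.7],0,0.2],[[0,0,-2],0,0.2],[[0,0,-3.5],0,0.2],[[0,0,-3.5],0,0.2],[[0,0,-2.3],0,0.2]]'

```text
t: 12.05
eef_pos: [0.462, -0.0957, 0.1272]
orientation: [3.14, 0.0, 1.772]
wrist_force: [1.4, 0.1, -8.4]
width: 0.0397
grip_force: 72.6
```

Call:
arm_command --series '[[[1.5,1.5,-1],0,0.2],[[3,3,0],0,0.2],[[3,3,0],0,0.2],[[3,3,0],0,0.2],[[2.5,2.5,0],0,0.2]]'

```text
t: 12.55
eef_pos: [0.563, 0.0604, 0.1344]
orientation: [-3.14, -0.001, 1.774]
wrist_force: [0.1, -0.7, -6.3]
width: 0.0395
grip_force: 72.5
```

Call:
arm_command --series '[[[2,2,0],0,0.2],[[1,1,0],0,0.2],[[0,0,0],0,0.2],[[0,0,0],0,0.2]]'

```text
t: 12.95
eef_pos: [0.5855, 0.0917, 0.1346]
orientation: [-3.139, 0.001, 1.772]
wrist_force: [-0.6, 0.1, -7.7]
width: 0.0394
grip_force: 72.5
```

Run:
```python
from h import *
p=cam('wrist');T,s=tool(); print(s['eef_pos'],s['width'],s['grip_force'],s['wrist_force'])
cv2.imwrite('pics/h1.png',p['img'])
f=lambda X:np.round(T[:3,:3].T@(X-T[:3,3])*100,2)
g=cv2.cvtColor(p['img'],cv2.COLOR_BGR2GRAY);print('padexp',f(np.array([.6128,.1308,.013])),proj(p,[.6128,.1308,.013]))
for r in place_of(p,'pad_a'): print(np.round(r['pixel']),onz(p,r['pixel'],.013))
for r in place_of(p,'weight_1'): print('w',np.round(r['pixel']),f(onz(p,r['pixel'],s['eef_pos'][2]-.0065)))
```

```text
[0.58563422 0.09095544 0.13479426] 0.03925775446310572 72.54131600260735 [-0.51827333 -0.5109173  -6.91649609]
padexp [ 3.38  3.48 12.17] [np.float64(366.3959676463121), np.float64(181.10873138337905)]
[360. 414.] [ 0.65948331 -0.08667036  0.013     ]
[370. 182.] [0.61591122 0.13042036 0.013     ]
w [323. 281.] [0.17 0.13 0.65]
w [366. 268.] [0.88 2.26 0.64]
```

View pics/h1.png

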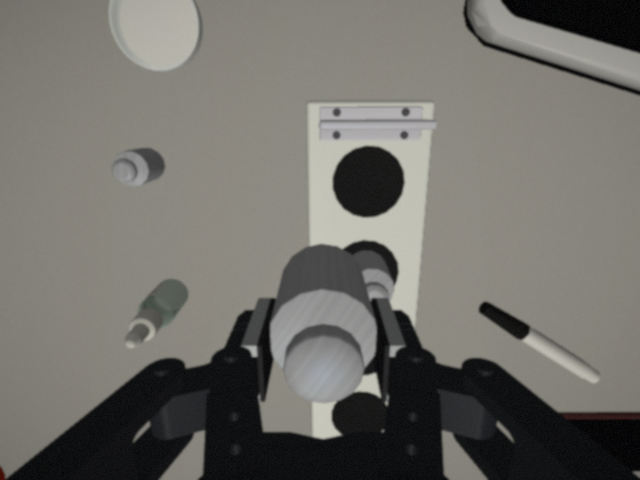

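Call:
arm_command --series '[[[2,2,0],0,0.2],[[1.3,1.5,2],0,0.2],[[0,0,3.5],0,0.2],[[0,0,3],0,0.2],[[0,0,2],0,0.2]]'

```text
t: 13.6
eef_pos: [0.6124, 0.1311, 0.0278]
orientation: [-3.138, 0.001, 1.771]
wrist_force: [-0.7, -0.5, -6.4]
width: 0.0395
grip_force: 72.7
```

Call:
arm_command --series '[[[0,0,0.5],0,0.2],[[0,0,0],0,0.2],[[0,0,0],0,0.2]]'

```text
t: 13.9
eef_pos: [0.6156, 0.1324, 0.027]
orientation: [3.139, -0.0, 1.772]
wrist_force: [0.5, 0.7, -7.0]
width: 0.0396
grip_force: 72.7
```

Call:
arm_command --series '[[[0,-0.15,0.3],0,0.2],[[0,0,0.2],0,0.2],[[0,0,0.2],0,0.2],[[0,0,0.1],0,0.2],[[0,0,0],0,0.2]]'

```text
t: 14.4
eef_pos: [0.6133, 0.1325, 0.0198]
orientation: [3.141, -0.001, 1.772]
wrist_force: [-5.8, -0.8, 6.2]
width: 0.0397
grip_force: 74.2
```

Call:
arm_command --series '[[[0,0,0],0,0.7],[[0,0,0],0,0.7],[[0,0,0],0,0.7],[[0,0,-1],0,0.7],[[0,0,-3],0,0.9]]'

```text
t: 14.9
eef_pos: [0.6105, 0.1318, 0.0552]
orientation: [-3.136, 0.001, 1.773]
wrist_force: [0.2, 0.2, 0.7]
width: 0.0725
grip_force: 0.0
```

Call:
arm_command --series '[[[0,0,-4.5],0,1],[[0,0,-4],0,1],[[0.5,-3,-2],0,1],[[0.5,-4.5,0],0,1],[[0.5,-4.5,0],0,1]]'

```text
t: 15.4
eef_pos: [0.492, 0.1228, 0.1638]
orientation: [3.139, -0.0, 1.772]
wrist_force: [-0.8, 0.8, -0.0]
width: 0.0851
grip_force: 0.0
```

Call:
arm_command --series '[[[0,-4,0],0,1],[[0,-1.5,0],0,1],[[0,0,0],0,1],[[0,0,0],0,1]]'

```text
t: 15.8
eef_pos: [0.4394, 0.1122, 0.1632]
orientation: [3.139, -0.001, 1.772]
wrist_force: [0.7, 0.2, 0.9]
width: 0.0855
grip_force: 0.0
```

Run:
```python
from h import *
p=look('pics/w3.png',np.array([.4386,.112,0]))
print(read_state()['eef_pos'],'pads proj',[np.round(proj(p,X)) for X in ([.6128,.1308,.013],[.628,.0576,.013])])
for r in place_of(p,'weight_1'): print(np.round(r['pixel']),round(float(r['conf']),2),np.round(onz(p,r['pixel'],.013),4))
```

```text
weight_1 0.72 [323. 213.] world [0.4417 0.1103 0.    ] tool cm [-0.22  0.13 16.3 ]
 trace 0.63 cols 308 337 rows 203 237
[0.4394824  0.11199711 0.16244325] pads proj [array([517., 232.]), array([504., 308.])]
[519. 232.] 0.95 [0.6144 0.1313 0.013 ]
[505. 303.] 0.76 [0.6266 0.0621 0.013 ]
[323. 213.] 0.72 [0.441  0.1134 0.013 ]
```

View pics/w3.png

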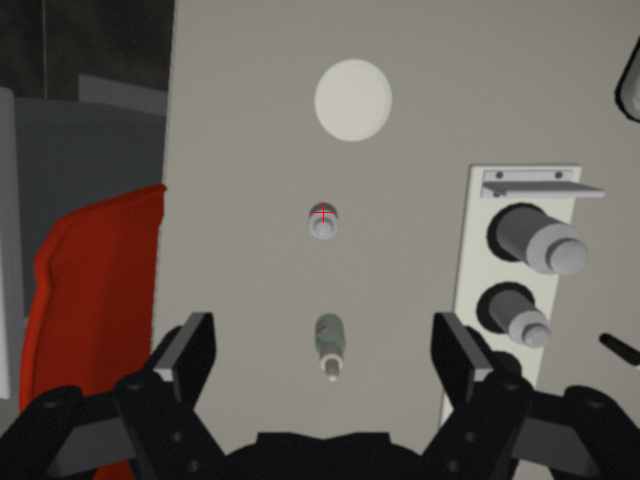

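Weight_1 is centred on the pad by the plate, with its base at (519,232). Weight_3 is alone at (323,220); I'll take it lower.

Call:
arm_command --series '[[[-0.2,0.1,4],0,1],[[0,0,4.5],0,1],[[0,0,4],0,1],[[0,0,3],0,0.8],[[0,0,1],0,0.8]]' --squeeze 45

```text
t: 16.5
eef_pos: [0.4376, 0.109, -0.006]
orientation: [-3.136, 0.002, 1.772]
wrist_force: [-0.6, 0.4, 0.4]
width: 0.0685
grip_force: 0.0
```

Call:
arm_command --series '[[[0,0,0.3],0,0.8],[[0,0,0.2],0,0.8],[[0,0,0],0,0.8]]'

```text
t: 16.8
eef_pos: [0.4412, 0.1107, -0.0065]
orientation: [3.139, -0.001, 1.772]
wrist_force: [-1.0, 0.4, 0.2]
width: 0.0683
grip_force: 0.0
```

Call:
arm_command --series '[[[0,0,0],0,0.15],[[0,0,0],0,0.15],[[0,0,0],0,0.15],[[0,0,0],0,0.15],[[0,0,0],0,0.15]]'

```text
t: 17.3
eef_pos: [0.4402, 0.1104, -0.0069]
orientation: [3.141, -0.001, 1.773]
wrist_force: [-1.2, -0.7, 5.4]
width: 0.0238
grip_force: 44.0
```

Run:
```python
from h import *
s=cam('side'); print(read_state()['eef_pos'],read_state()['width'],read_state()['wrist_force'])
cv2.imwrite('pics/g3.png',cv2.resize(s['img'][220:340,230:430],None,fx=3,fy=3))
```

```text
[ 0.44024051  0.11042297 -0.00690347] 0.023659889945099495 [-1.22914853  0.15056928  5.31670283]
```

View pics/g3.png

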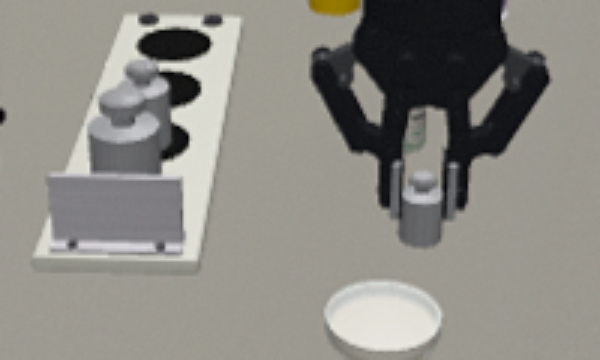

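Call:
arm_command --series '[[[0,0,-0.8],0,0.15],[[0,0,-3],0,0.15],[[0,0,-4.5],0,0.15],[[0,0,-4],0,0.15],[[-1,1,-0.7],0,0.15]]'

```text
t: 17.85
eef_pos: [0.4539, 0.1044, 0.1273]
orientation: [3.133, -0.003, 1.775]
wrist_force: [1.2, 0.4, -1.2]
width: 0.0241
grip_force: 44.5
```

Call:
arm_command --series '[[[-3,3,0],0,0.15],[[-3,3,0],0,0.15],[[-3,3,0],0,0.15],[[-3,3,0],0,0.15],[[-2,2,0],0,0.15]]'

```text
t: 18.35
eef_pos: [0.6184, -0.0097, 0.1214]
orientation: [-3.141, 0.002, 1.771]
wrist_force: [0.5, -0.6, -1.0]
width: 0.0234
grip_force: 44.5
```

Call:
arm_command --series '[[[0,0.5,0],0,0.15],[[0,0,0],0,0.15],[[0,0,0],0,0.15]]'

```text
t: 18.65
eef_pos: [0.6205, -0.0047, 0.1215]
orientation: [-3.14, -0.001, 1.774]
wrist_force: [-0.1, 0.3, -1.4]
width: 0.0235
grip_force: 44.6
```

Run:
```python
from h import *
p=cam('wrist');T,s=tool(); print(s['eef_pos'],s['width'],s['grip_force'],s['wrist_force'])
f=lambda X:np.round(T[:3,:3].T@(X-T[:3,3])*100,2)
print('padexp',f(np.array([.6428,-.0159,.013])),proj(p,[.6428,-.0159,.013]))
for r in place_of(p,'pad_a'): print(np.round(r['pixel']),onz(p,r['pixel'],.013),f(onz(p,r['pixel'],.013)))
for r in place_of(p,'weight_1'): print('w',np.round(r['pixel']),f(onz(p,r['pixel'],s['eef_pos'][2]+.007)))
for r in trace(p,'weight_1'):
  ys,xs=np.nonzero(r['region']); a=((xs.min()+xs.max())/2,ys.min()); print('t',a,ys.max(),f(onz(p,a,s['eef_pos'][2]+.007)))
```

```text
[ 0.6205417  -0.0045107   0.12174791] 0.023548700062397555 44.55800193361938 [ 0.27237575 -0.2983627  -1.65149435]
padexp [-1.58  1.96 10.87] [np.float64(346.5506563129181), np.float64(246.19755623341516)]
[348. 246.] [ 0.64346926 -0.01551128  0.013     ] [-1.55  2.04 10.87]
w [320. 297.] [-0.14 -0.01 -0.7 ]
w [348. 141.] [ 6.98  1.16 -0.69]
w [355.  26.] [11.23  1.32 -0.69]
t (np.float64(361.5), np.int64(0)) 61 [12.08  1.56 -0.69]
t (np.float64(200.5), np.int64(440)) 479 [-8.79 -6.54 -0.7 ]
t (np.float64(354.0), np.int64(121)) 175 [ 7.78  1.39 -0.69]
t (np.float64(322.0), np.int64(278)) 367 [ 0.82  0.09 -0.7 ]
```

Call:
arm_command --series '[[[-1.5,2,1],0,0.15],[[0,0,4],0,0.15],[[0,0,3.5],0,0.15],[[0,0,2],0,0.15],[[0,0,0],0,0.15]]'

```text
t: 19.35
eef_pos: [0.641, -0.0156, 0.0139]
orientation: [-3.135, -0.001, 1.773]
wrist_force: [-0.0, -0.9, -0.9]
width: 0.024
grip_force: 44.6
```

Call:
arm_command --series '[[[0,0,0.4],0,0.15],[[0,0,0.2],0,0.15],[[0,0,0.1],0,0.15],[[0,0,0],0,0.15]]'

```text
t: 19.75
eef_pos: [0.6449, -0.0164, 0.0112]
orientation: [3.14, 0.0, 1.773]
wrist_force: [-0.1, -0.3, -0.8]
width: 0.0234
grip_force: 44.6
```

Call:
arm_command --series '[[[0,-0.1,0.2],0,0.15],[[0,0,0.15],0,0.15],[[0,0,0.15],0,0.15],[[0,0,0],0,0.15]]'

```text
t: 20.15
eef_pos: [0.6433, -0.0166, 0.0062]
orientation: [3.142, -0.0, 1.772]
wrist_force: [-1.8, -0.5, 5.5]
width: 0.024
grip_force: 45.2
```

Call:
arm_command --series '[[[0,0,0],0,0.5],[[0,0,0],0,0.5],[[0,0,0],0,0.5],[[0,0,-1],0,0.6],[[0,0,-3],0,0.9]]'

```text
t: 20.65
eef_pos: [0.6407, -0.0164, 0.043]
orientation: [-3.136, -0.001, 1.773]
wrist_force: [0.6, 0.5, 0.2]
width: 0.0643
grip_force: 0.0
```

Call:
arm_command --series '[[[0,0,-4.5],0,1],[[0,0,-4.5],0,1],[[-3,-1.7,-3],0,1],[[-4,-2.3,0],0,1],[[-4,-2.3,0],0,1]]'

```text
t: 21.15
eef_pos: [0.6043, -0.1381, 0.1677]
orientation: [3.138, 0.001, 1.774]
wrist_force: [1.0, -1.2, -0.4]
width: 0.0852
grip_force: 0.0
```

Call:
arm_command --series '[[[-4,-2.3,0],0,1],[[-4,-2.3,0],0,1],[[-4,-2.4,0],0,1],[[-3.2,-2,0],0,1],[[0,0,0],0,1]]'

```text
t: 21.65
eef_pos: [0.5416, -0.3121, 0.1666]
orientation: [-3.14, 0.004, 1.761]
wrist_force: [-0.7, -0.7, -0.4]
width: 0.0855
grip_force: 0.0
```

Call:
arm_command --series '[[[0,0,0],0,1],[[0,0,0],0,1]]'

```text
t: 21.85
eef_pos: [0.5468, -0.3025, 0.1655]
orientation: [3.141, -0.001, 1.774]
wrist_force: [0.7, -0.4, -0.4]
width: 0.0855
grip_force: 0.0
```

Run:
```python
from h import *
p=look('pics/w4.png',np.array([.544,-.3125,0]))
print(read_state()['eef_pos'],'pads proj',[np.round(proj(p,X)) for X in ([.6128,.1308,.013],[.628,.0576,.013],[.6428,-.0159,.013])])
for r in place_of(p,'weight_1'): print(np.round(r['pixel']),round(float(r['conf']),2),np.round(onz(p,r['pixel'],.013),4))
```

```text
weight_1 0.57 [315. 220.] world [ 0.5433 -0.3131  0.    ] tool cm [-1.02 -0.59 16.53]
 trace 0.87 cols 305 325 rows 211 234
 trace 0.58 cols 339 399 rows 87 148
[ 0.54680761 -0.3021731   0.16518541] pads proj [array([ 604., -531.]), array([ 575., -333.]), array([ 551., -171.])]
[367. 120.] 0.64 [ 0.5675 -0.219   0.013 ]
[315. 220.] 0.57 [ 0.5429 -0.3096  0.013 ]
```

View pics/w4.png

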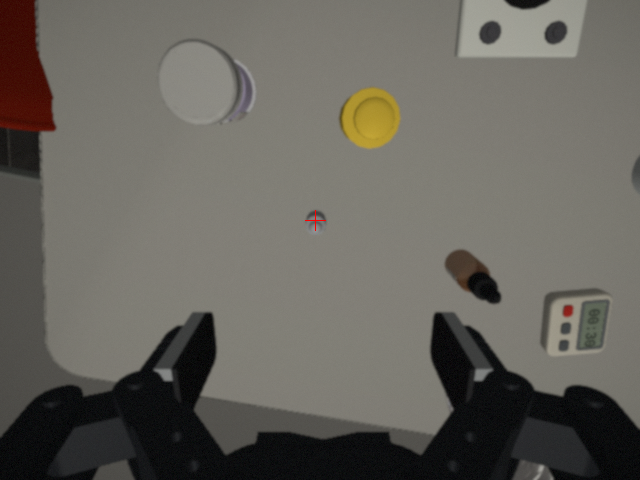

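Call:
arm_command --series '[[[-1.0,-0.55,4],0,0.8],[[0,0,4.5],0,0.8],[[0,0,4],0,0.6],[[0,0,3],0,0.6],[[0,0,1],0,0.6]]' --squeeze 30

```text
t: 22.55
eef_pos: [0.5405, -0.3125, -0.0035]
orientation: [-3.137, -0.004, 1.774]
wrist_force: [-0.4, 0.2, -0.8]
width: 0.0511
grip_force: 0.0
```

Call:
arm_command --series '[[[0,0,0.4],0,0.6],[[0,0,0.4],0,0.6],[[0,0,0.3],0,0.6],[[0,0,0],0,0.6]]'

```text
t: 22.95
eef_pos: [0.5432, -0.3151, -0.0098]
orientation: [3.14, 0.001, 1.773]
wrist_force: [0.8, -0.3, -0.2]
width: 0.0513
grip_force: 0.0
```

Call:
arm_command --series '[[[0,0,0],0,0.3],[[0,0,0],0,0.3],[[0,0,0],0,0.12],[[0,0,0],0,0.12],[[0,0,0],0,0.12]]'

```text
t: 23.45
eef_pos: [0.5428, -0.315, -0.0102]
orientation: [3.141, 0.0, 1.772]
wrist_force: [-1.0, 0.3, 5.0]
width: 0.0155
grip_force: 29.4
```

Call:
arm_command --series '[[[0,0,0],0,0.12]]'

```text
t: 23.55
eef_pos: [0.5428, -0.3151, -0.0102]
orientation: [3.141, 0.0, 1.772]
wrist_force: [-1.1, 0.6, 5.9]
width: 0.0159
grip_force: 29.5
```

Run:
```python
from h import *
p=cam('wrist'); 
cv2.imwrite('pics/g4.png',cv2.resize(p['img'][180:420,200:440],None,fx=2,fy=2))
```

```text
(no output)
```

View pics/g4.png

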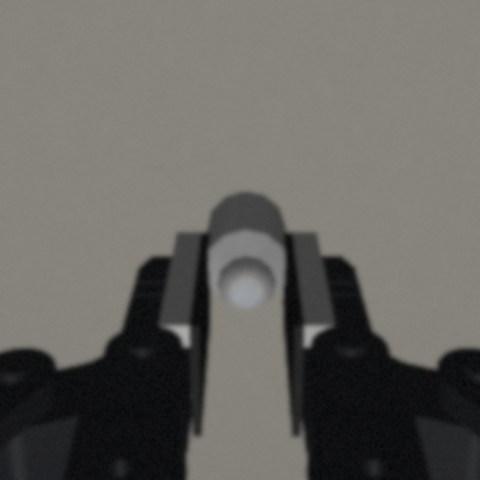

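Call:
arm_command --series '[[[0,0,-0.8],0,0.12],[[0,0,-3],0,0.12],[[0,0,-4.5],0,0.12],[[0,0,-4.5],0,0.12],[[1,0.8,-0.5],0,0.12]]'

```text
t: 24.1
eef_pos: [0.5503, -0.308, 0.129]
orientation: [3.134, 0.007, 1.768]
wrist_force: [0.6, -1.4, 0.6]
width: 0.0157
grip_force: 29.4
```

Call:
arm_command --series '[[[3.5,2.8,0],0,0.12],[[3.5,2.8,0],0,0.12],[[3.5,2.8,0],0,0.12],[[3.5,2.8,0],0,0.12],[[2.5,2,0],0,0.12]]'

```text
t: 24.6
eef_pos: [0.6456, -0.1105, 0.1214]
orientation: [3.142, -0.002, 1.776]
wrist_force: [1.0, -0.4, -0.8]
width: 0.0156
grip_force: 29.4
```

Call:
arm_command --series '[[[0,0,0],0,0.12],[[0,0,0],0,0.12],[[0,0,0],0,0.12]]'

```text
t: 24.9
eef_pos: [0.6437, -0.1171, 0.1219]
orientation: [-3.141, 0.001, 1.771]
wrist_force: [-0.5, -0.6, -0.7]
width: 0.0154
grip_force: 29.4
```

Run:
```python
from h import *
p=cam('wrist');T,s=tool(); print(s['eef_pos'],s['width'],s['grip_force'],s['wrist_force'])
cv2.imwrite('pics/h4.png',p['img'])
f=lambda X:np.round(T[:3,:3].T@(X-T[:3,3])*100,2)
print('padexp',f(np.array([.658,-.0893,.013])),proj(p,[.658,-.0893,.013]))
for r in place_of(p,'pad_a'): print(np.round(r['pixel']),onz(p,r['pixel'],.013),f(onz(p,r['pixel'],.013)))
for r in place_of(p,'weight_1'): print('w',np.round(r['pixel']),'on pad',np.round(onz(p,r['pixel'],.013),4),'held',f(onz(p,r['pixel'],s['eef_pos'][2]+.0102)))
for r in trace(p,'weight_1'):
  ys,xs=np.nonzero(r['region']); a=((xs.min()+xs.max())/2,ys.min()); print('t',a,ys.max(),f(onz(p,a,s['eef_pos'][2]+.0102)))
```

```text
[ 0.64372106 -0.1174482   0.1220856 ] 0.015617210909594951 29.366042828187346 [ 0.18174989 -0.37669894 -0.30589433]
padexp [ 2.48  1.96 10.91] [np.float64(347.44884818290126), np.float64(195.32722258385576)]
[348. 198.] [ 0.65923121 -0.09119156  0.013     ] [ 2.28  2.05 10.91]
w [210. 316.] on pad [ 0.5684 -0.2112  0.013 ] held [-0.95 -5.19 -1.02]
w [322. 293.] on pad [ 0.6549 -0.1718  0.013 ] held [ 0.28  0.08 -1.02]
w [351.  95.] on pad [ 0.6451 -0.0205  0.013 ] held [ 8.82  1.23 -1.03]
t (np.float64(322.5), np.int64(276)) 335 [ 1.12  0.12 -1.02]
t (np.float64(197.5), np.int64(294)) 374 [ 0.2  -5.67 -1.02]
t (np.float64(354.5), np.int64(68)) 111 [ 9.78  1.33 -1.03]
```

View pics/h4.png

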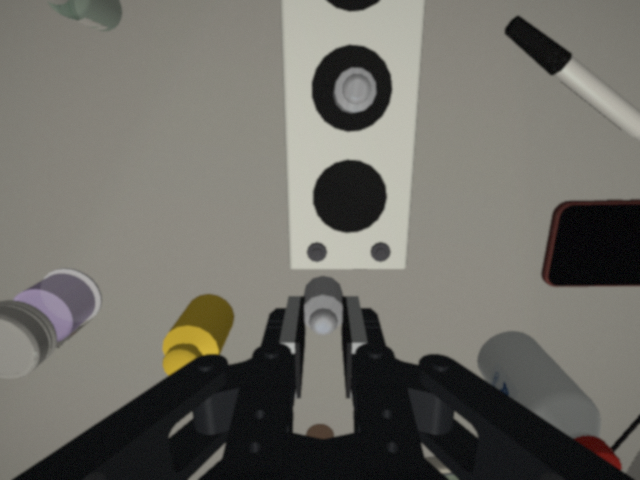

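Call:
arm_command --series '[[[2.2,1.95,1],0,0.12],[[0,0,4],0,0.12],[[0,0,3.5],0,0.12],[[0,0,2],0,0.12],[[0,0,0.5],0,0.12]]'

```text
t: 25.6
eef_pos: [0.6568, -0.0902, 0.0091]
orientation: [-3.137, -0.001, 1.771]
wrist_force: [-0.2, 0.5, -0.6]
width: 0.0155
grip_force: 29.4
```

Call:
arm_command --series '[[[0,0,0.2],0,0.12],[[0,0,0.1],0,0.12],[[0,0,0.1],0,0.12],[[0,0,0],0,0.12]]'

```text
t: 26.0
eef_pos: [0.6601, -0.09, 0.0094]
orientation: [3.14, 0.0, 1.772]
wrist_force: [0.3, 0.4, -0.8]
width: 0.0157
grip_force: 29.4
```

Call:
arm_command --series '[[[-0.1,-0.1,0.3],0,0.12],[[0,0,0.2],0,0.12],[[0,0,0.1],0,0.12],[[0,0,0.1],0,0.12],[[0,0,0],0,0.12]]'

```text
t: 26.5
eef_pos: [0.6586, -0.0913, 0.0028]
orientation: [3.141, -0.0, 1.772]
wrist_force: [-3.7, -0.3, 8.5]
width: 0.0157
grip_force: 30.3
```

Contact. I'll release, rise and check the row from above it.

Call:
arm_command --series '[[[0,0,-0.1],0,0.4],[[0,0,0],0,0.4],[[0,0,0],0,0.4],[[0,0,-1],0,0.5],[[0,0,-3],0,0.9]]'

```text
t: 27.0
eef_pos: [0.6558, -0.0905, 0.0397]
orientation: [-3.135, -0.002, 1.773]
wrist_force: [-1.1, -0.8, 0.7]
width: 0.0562
grip_force: 0.0
```

Call:
arm_command --series '[[[0,0,-4.5],0,1],[[0,0,-4.5],0,1],[[3,0,-3],0,1],[[4,0,-2],0,1],[[3,0,-2],0,1]]'

```text
t: 27.5
eef_pos: [0.6383, 0.0091, 0.2043]
orientation: [3.14, -0.001, 1.773]
wrist_force: [0.0, 1.1, -0.1]
width: 0.0856
grip_force: 0.0
```

Call:
arm_command --series '[[[0,0,0],0,1],[[0,0,0],0,1],[[0,0,0],0,1]]'

```text
t: 27.8
eef_pos: [0.6381, 0.0051, 0.2018]
orientation: [-3.141, 0.001, 1.771]
wrist_force: [1.4, -0.1, -1.2]
width: 0.0851
grip_force: 0.0
```

Run:
```python
from h import *
p=cam('wrist'); cv2.imwrite('pics/f.png',p['img']); print(read_state()['eef_pos'])
P=np.array([[.6128,.1308],[.628,.0576],[.6428,-.0159],[.658,-.0893]])
u=np.array([[-.2012,.9795],[.9795,.2012]])
for n in ('wrist','side','top'):
  q=p if n=='wrist' else cam(n)
  for r in place_of(q,'weight_1'):
    X=onz(q,r['pixel'],.013)[:2]; d=np.linalg.norm(P-X,axis=1);i=d.argmin()
    if d[i]<.03: print(n,i+1,round(float(r['conf']),2),np.round(r['pixel']),'off along/across mm',np.round(u@(X-P[i])*1000,1))
  print([np.round(proj(q,[*a,.013])) for a in P])
```

```text
[0.63802908 0.00482634 0.20154397]
wrist 2 0.91 [324. 144.] off along/across mm [2.5 1.8]
wrist 1 0.68 [325.  54.] off along/across mm [3.5 2.8]
wrist 3 0.66 [324. 229.] off along/across mm [-4.2  2.1]
wrist 4 0.66 [326. 296.] off along/across mm [-1.8  3.8]
[array([322.,  58.]), array([322., 147.]), array([322., 225.]), array([322., 294.])]
side 1 0.65 [274. 285.] off along/across mm [-0.2 -2.3]
side 2 0.58 [280. 266.] off along/across mm [ 3.  -3.4]
[array([273., 285.]), array([279., 265.]), array([284., 248.]), array([288., 233.])]
top 1 0.94 [248. 214.] off along/across mm [9.6 0.4]
top 4 0.45 [352. 190.] off along/across mm [6.4 2. ]
[array([252., 213.]), array([287., 205.]), array([321., 198.]), array([356., 191.])]
```

View pics/f.png

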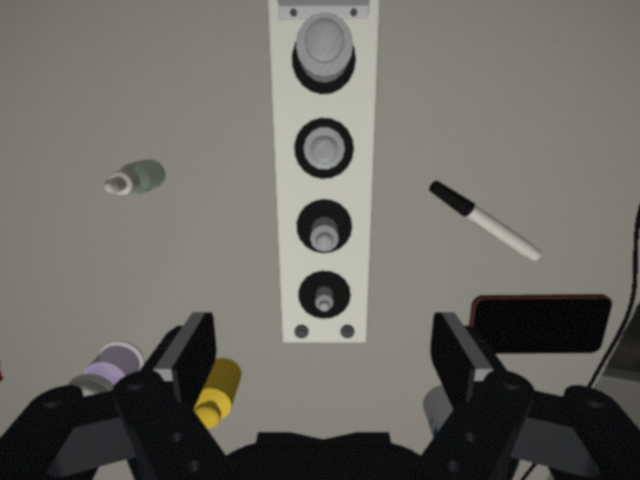

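The row holds weights 1 to 4 in order from the plate, with bases at (325,54), (324,144), (324,229) and (326,296). Each is upright and within about 5 mm of its pad centre in this view, and the gripper is clear. I'll hand in.

```bash
python3 -c "
from plant import *
print(hand_in())"
```

```text
the job is handed in; nothing more can be done
None
```

The job is handed in: all four steel weights stand upright and released on the pads, biggest next to the end plate and getting smaller towards the other end. In the last wrist picture each was within about 5 mm of its pad centre, and the arm used about 28 s of the 102 s.

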